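# Tins in order of height on the wardrobe shelf

## Task

Take the four aluminium tins off the white turntable and line them up by height on the row of cork pads, one tin standing upright in the middle of each pad: the tallest on the pad next to the white ring cone, then each one shorter, down to the shortest next to the little dish. Set them down gently, never tip a tin over, and leave the black earring box where it stands.

Things in the scene. Friction and masses are not known exactly. Their poses are not given: they have to be found in the camera images.
- tin_36_mid (a point): The shortest of four closed, rigid, plain aluminium tins, loose on the white turntable: round, diameter 62 mm, height 36 mm, knurled screw lid, about 90 g. The point is the tin's centre, 18 mm above its underside; z is its own axis, up when it stands.
- tin_54_mid (a point): The second shortest of four closed, rigid, plain aluminium tins, loose on the white turntable: square with rounded edges, 48 x 48 mm, height 54 mm, slip lid, about 110 g. The point is the tin's centre, 27 mm above its underside; z is its own axis, up when it stands; x and y are normal to its side faces.
- tin_72_mid (a point): The second tallest of four closed, rigid, plain aluminium tins, loose on the white turntable: slim and round, diameter 40 mm, height 72 mm, knurled screw lid, about 100 g. The point is the tin's centre, 36 mm above its underside; z is its own axis, up when it stands.
- tin_90_mid (a point): The tallest of four closed, rigid, plain aluminium tins, loose on the white turntable: round, diameter 54 mm, height 90 mm, knurled screw lid, about 170 g. The point is the tin's centre, 45 mm above its underside; z is its own axis, up when it stands.
- pad_1: One of four like round cork pads, diameter 66 mm, 3 mm thick, fixed 80 mm apart in one straight row on a fixed white strip (440 x 84 mm, top 6 mm above the shelf); this is the end of the row nearest the robot. Origin: centre of its underside, so its top lies 3 mm above it; x runs along the row from pad_1 to pad_4, y across the row.
- pad_2: One of four like round cork pads, diameter 66 mm, 3 mm thick, fixed 80 mm apart in one straight row on a fixed white strip (440 x 84 mm, top 6 mm above the shelf); this is second from the robot. Origin: centre of its underside, so its top lies 3 mm above it; x runs along the row from pad_1 to pad_4, y across the row.
- pad_3: One of four like round cork pads, diameter 66 mm, 3 mm thick, fixed 80 mm apart in one straight row on a fixed white strip (440 x 84 mm, top 6 mm above the shelf); this is third from the robot. Origin: centre of its underside, so its top lies 3 mm above it; x runs along the row from pad_1 to pad_4, y across the row.
- pad_4: One of four like round cork pads, diameter 66 mm, 3 mm thick, fixed 80 mm apart in one straight row on a fixed white strip (440 x 84 mm, top 6 mm above the shelf); this is the far end of the row. Origin: centre of its underside, so its top lies 3 mm above it; x runs along the row from pad_1 to pad_4, y across the row.
- ring_cone: White ceramic ring cone (foot 52 mm wide, 80 mm high, brass ring on it), fixed on the white strip 65 mm beyond the last pad at one end of the row, either end; a small low white dish (60 mm wide, 18 mm high) stands at the other end in the same way. Origin: centre of its underside.
- earring_box_mid (a point): Black acrylic earring box, 40 x 40 mm, 32 mm high, brass stud on top, loose at the middle of the turntable with the tins round it, about 95 mm off. The turntable is a fixed white round tray, 340 mm across, that does not turn: floor 18 mm above the shelf, rim 24 mm. A 12 mm high hair clip lies between two tins. The point is the box's centre, 16 mm above its underside.

How it is judged (in metres and radians):
At the end, for the whole second after the job is handed in: Tins stand upright (0.1 rad), still and untouched, each on its own pad: centre within 12 mm of the pad's, underside at most 4 mm above it; heights 90, 72, 54, 36 mm from the ring cone's end to the dish's end; earring box within 25 mm of its start (((horizontal distance between ring_cone and pad_1 below 0.12 m and horizontal distance between tin_90_mid and pad_1 below 0.012 m and z of tin_90_mid in the frame of pad_1 below 0.052 m and horizontal distance between tin_72_mid and pad_2 below 0.012 m and z of tin_72_mid in the frame of pad_2 below 0.043 m and horizontal distance between tin_54_mid and pad_3 below 0.012 m and z of tin_54_mid in the frame of pad_3 below 0.034 m and horizontal distance between tin_36_mid and pad_4 below 0.012 m and z of tin_36_mid in the frame of pad_4 below 0.025 m) or (horizontal distance between ring_cone and pad_4 below 0.12 m and horizontal distance between tin_36_mid and pad_1 below 0.012 m and z of tin_36_mid in the frame of pad_1 below 0.025 m and horizontal distance between tin_54_mid and pad_2 below 0.012 m and z of tin_54_mid in the frame of pad_2 below 0.034 m and horizontal distance between tin_72_mid and pad_3 below 0.012 m and z of tin_72_mid in the frame of pad_3 below 0.043 m and horizontal distance between tin_90_mid and pad_4 below 0.012 m and z of tin_90_mid in the frame of pad_4 below 0.052 m)) and angle between each of tin_36_mid, tin_54_mid, tin_72_mid, tin_90_mid's own z axis and vertical below 0.1 rad and linear speed of each of tin_36, tin_54, tin_72, tin_90 below 0.02 m/s and contact force between each of tin_36, tin_54, tin_72, tin_90 and the fingers below 0.1 N and distance of earring_box_mid from where it was at the start of the episode below 0.025 m).
It fails at once if a tin is dropped: it falls free of the fingers with its underside more than 38 mm above the shelf ((contact force between tin_36 and the fingers below 0.1 N and height (world z) of tin_36_mid above 0.056 m and linear speed of tin_36 above 0.2 m/s) or (contact force between tin_54 and the fingers below 0.1 N and height (world z) of tin_54_mid above 0.065 m and linear speed of tin_54 above 0.2 m/s) or (contact force between tin_72 and the fingers below 0.1 N and height (world z) of tin_72_mid above 0.074 m and linear speed of tin_72 above 0.2 m/s) or (contact force between tin_90 and the fingers below 0.1 N and height (world z) of tin_90_mid above 0.083 m and linear speed of tin_90 above 0.2 m/s)).
It fails at once if a tin is tipped over (leans more than 0.6 rad) (angle between any of tin_36_mid, tin_54_mid, tin_72_mid, tin_90_mid's own z axis and vertical above 0.6 rad).
It fails at once if a pad is struck or pressed hard (over 90 N) (contact force between any of pad_1, pad_2, pad_3, pad_4 and anything else above 90 N).
It fails at once if the earring box is pushed more than 25 mm away or tipped over (distance of earring_box_mid from where it was at the start of the episode above 0.025 m or angle between earring_box_mid's own z axis and vertical above 0.6 rad).
It also fails if it takes over 114 s, if anything falls off the work surface, if the arm or the gripper's body presses on something with over 40 N, if the wrist force passes 120 N, or if a joint passes its speed limit or range.

## Robot

A 6-joint arm with a two-finger parallel gripper is mounted at the origin on the work surface. World frame = base frame: x ahead of the robot, y to its left, z up, the work surface at z = 0. Lengths are in mm, angles in rad, forces in N, time in s.
With the tool pointing down it reaches from about 275 to 1000 mm from the base axis. Payload 8.4 kg.
Tool frame: the origin (TCP) lies on the centre line of the jaws, within the pads' length; the fingertips stand 17 mm ahead of it and the grasp point (between the pads) lies 2 mm behind it (r.tcp_to_tips is the z of the fingertips in the tool frame, in mm); z points along the fingers, y is the direction in which the jaws open and shut (so a half turn about z gives the same grasp; the last joint's range is limited). The gripper opens to 85 mm and grips with 20 to 120 N. Pads are 22 mm wide; open, the fingers measure 114 mm over their backs; the gripper's body (76 mm by 85 mm) begins 54 mm behind the grasp point. The pads swing forward as they close: fully open they stand 13 mm farther back than shut.
Start: joints at [-1.139, 0.353, 1.633, -0, 1.155, -0.002], TCP at [262.7, -567.113, 248.281] pointing down, gripper open.
Joint ranges: [-2.63, 2.63], [-0.92, 2.1], [0.06, 2.66], [-1.3, 4.44], [0, 2.69], [-3.02, 3.02]. Speed limits (rad/s): [2.22, 2.22, 2.79, 3.14, 3.14, 3.14].

## Interface

Orientations are given as [roll, pitch, yaw] about the fixed x, y, z axes, in that order (R = Rz(yaw) Ry(pitch) Rx(roll)).
In Python, from rig import r, cams, job gives the robot as it stands.
- The arm moves only by the tool drive_tool, never from a script. Its argument "deltas" is a list of rows, each a list of 4 numbers: the shift along the tool's x, y, z in cm, then the turn about the tool's z in rad. In form: [[x, y, z, roll], ...]. A call has 1 to 12 rows; each row shifts and turns the commanded pose from where the row before left it, along the tool's axes as they then stand; what a row does not reach is not made up. A row lasts 1/12 s, in which the tool goes at most 41.7 mm and 7.16 degrees, less where a joint would pass 70% of its speed; a pose out of reach is approached as far as the arm can. A call with a gripper value outside its range is refused whole. "jaw" is the closure, from 0 (fully open) to 1 (shut), set as the call begins (left out, the last holds). The fingers move at their own pace and stop on an object; "force" is the grip in N (left out, the last holds). Time passes only in rows, so rows that do not move let the fingers close. It gives the time, the measured TCP pose, the force and the opening at its end, in the units of the state.
- r.sense(): the state, without advancing time (a new reading comes with each control period).
- cams.grab_frame(name): name is "scene" or "top"; returns (picture, depth): 420x560x3 uint8, red, green, blue; 420x560 float32, mm along the optical axis (not along the pixel's ray), 0 where there is no reading.
- cams.camera_params(name): a dict with "fx", "fy", "cx", "cy" (pixels), "k1" (the pictures are not rectified: a ray, as slopes to the right and down, at radius r is drawn at 1 + k1 r^2 times it, then the intrinsics apply), "R" (3x3) and "t" (3): a world point X has camera coordinates R X + t. Camera axes: x right, y down, z forward; pixel columns grow to the right and rows downward; lengths in mm; the calibration is good to about 2 mm. A picture is of the moment at which its call begins. camera_params takes no time and is no camera call.
- job.sign_off(): hands the job in, once; it reports no verdict.
The state is a dict: "clock": time; "qpos": joint angles; "qvel": joint speeds; "joint_efforts": joint torques, N m; "eef_pos": TCP position; "tcp_rot": TCP orientation; "contact_force": force on the tool from outside, world axes, zero at the start; "wrist_torque": the same for the moment, N m; "opening": opening from 0.0 (shut) to 1.0 (fully open).
Only numpy, scipy, OpenCV 4.12 (cv2) and the standard library are available. Lean on these libraries where they do the work, as an engineer would, in place of code of your own. Each camera call takes 0.05 s, during which the arm holds its last target. There are 200 camera calls.

## Working session

There is one attempt and no reset: what is moved stays moved. The work goes in short steps, Python scripts to look and compute and a tool call to move; the robot and the scene stay as the last step left them, time stands still between calls to the robot, and variables do not carry over. Pictures are saved under pics/ and viewed, about 12 in all and at most 16, crops included, and the job is handed in when it is done.

Besides the shell and the picture viewer there is one more tool, called after "Request:" as a command line: name --pt "numbers of a row" for each row, then --argument value for the rest. drive_tool: Moves the arm, as the interface text tells. Its arguments: {"type":"object","properties":{"deltas":{"type":"array"},"jaw":{"type":"number"},"force":{"type":"number"}},"required":["deltas"]}

```bash
mkdir -p pics; ls; python3 - <<'E'
from rig import r,cams,job
import cv2,numpy as np
print(r.sense(), r.tcp_to_tips)
for n in("scene","top"):
    p,d=cams.grab_frame(n); cv2.imwrite(f"pics/{n}0.png",p[:,:,::-1]); np.save(f"pics/{n}0.npy",d)
    print(cams.camera_params(n))
E
```

```text
pics
{'clock': 0.0, 'qpos': array([-1.13938392e+00,  3.53639753e-01,  1.63415741e+00, -1.36837894e-05,
        1.15517143e+00, -2.37904238e-03]), 'qvel': array([-7.55569714e-04, -1.88606303e-03,  2.82497846e-06, -3.09910345e-04,
       -5.14275492e-04,  1.53170390e-03]), 'joint_efforts': array([-1.71403644e-03, -6.05250049e+01, -3.42076313e+01,  6.12093868e-05,
        9.20864695e-03,  4.82537087e-05]), 'eef_pos': array([ 262.51366316, -566.69332547,  247.55693708]), 'tcp_rot': array([-3.14021668e+00,  9.23773239e-06,  4.33796988e-01]), 'contact_force': array([-0.26984155, -0.18015303, -0.67977127]), 'wrist_torque': array([0.06073229, 0.03031257, 0.00931871]), 'opening': 1.0030017959652269} 17.0
{'fx': 414.47250366867945, 'fy': 414.47250366867945, 'cx': 278.1590776075197, 'cy': 215.6530866409454, 'k1': -0.12162098504306601, 'R': array([[ 0.64661829,  0.76277429,  0.00775604],
       [ 0.47883769, -0.39796299, -0.78252152],
       [-0.59380068,  0.50970661, -0.62257523]]), 't': array([-342.62032413, -176.52634652, 1235.51653988])}
{'fx': 451.09170918935405, 'fy': 451.09170918935405, 'cx': 286.0310736570135, 'cy': 212.73953402618716, 'k1': -0.14307396634737776, 'R': array([[-0.00173246, -0.99988866, -0.01482111],
       [-0.98633641,  0.00415016, -0.16469144],
       [ 0.16473461,  0.01433328, -0.98623378]]), 't': array([  15.5142656 ,  528.10174369, 1008.06535911])}
```

View pics/top0.png

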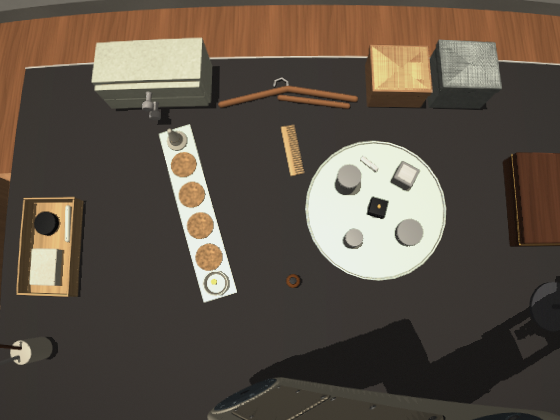

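View pics/scene0.png

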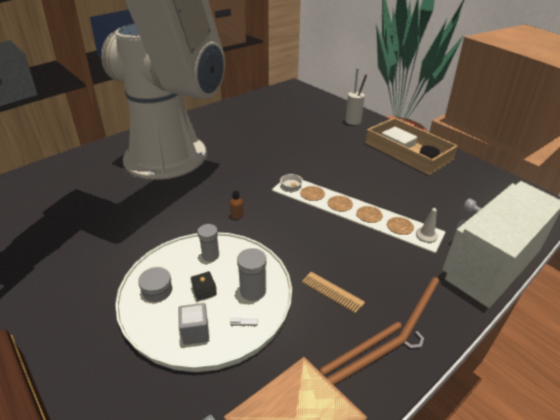

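Top view: the cone is at the far end of the strip (177,140) and the dish at the near end (216,283), with pads at (184,164), (192,194), (200,225), (209,257). Tins: 90 at (348,180), square 54 at (405,176), 36 at (410,232), 72 at (354,239). The box is at (378,207) and the clip at (369,163).

```bash
cat > h.py <<'E'
import cv2,numpy as np
from rig import r,cams,job
def cloud(n,d):
    c=cams.camera_params(n); K=np.array([[c['fx'],0,c['cx']],[0,c['fy'],c['cy']],[0,0,1]])
    h,w=d.shape; uv=np.stack(np.meshgrid(np.arange(w),np.arange(h)),-1).reshape(-1,1,2).astype(float)
    # stated model: distorted = x(1+k1 r^2)
    s=cv2.undistortPoints(uv,K,np.array([c['k1'],0,0,0,0]))[:,0]
    cam=np.c_[s,np.ones(len(s))]
    rays=cam@c['R']; o=-c['R'].T@c['t']
    return (o+rays*d.reshape(-1,1)).reshape(h,w,3), rays.reshape(h,w,3), o
def onplane(rays,o,z): return o+rays*((z-o[2])/rays[...,2:])
E
python3 - <<'E'
from h import *
top=cv2.imread('pics/top0.png'); d=np.load('pics/top0.npy')
P,rays,o=cloud('top',d)
for h,u,v in((90,348,180),(54,405,176),(36,410,232),(72,354,239)):
    m=np.zeros(d.shape,np.uint8); m[v-30:v+30,u-30:u+30]=1
    z=P[...,2]
    m&=(abs(z-18-h)<8).astype(np.uint8)
    n,l,s,c=cv2.connectedComponentsWithStats(m); k=1+s[1:,4].argmax()
    ys,xs=np.where(l==k); X=onplane(rays,o,18+h)[ys,xs,:2].astype(np.float32)
    print(h,len(X),'zmed',np.median(z[l==k]),'circ',cv2.minEnclosingCircle(X),'mean',X.mean(0),'rect',cv2.minAreaRect(X))
hsv=cv2.cvtColor(top,cv2.COLOR_BGR2HSV)
for u,v in((209,257),(200,225),(192,194),(184,164)):
    m=np.zeros(d.shape,np.uint8); m[v-18:v+18,u-18:u+18]=1
    m&=((hsv[...,1]>80)&(hsv[...,2]>60)).astype(np.uint8)
    n,l,s,c=cv2.connectedComponentsWithStats(m); k=1+s[1:,4].argmax(); ys,xs=np.where(l==k)
    X=onplane(rays,o,9)[ys,xs,:2].astype(np.float32)
    print('pad',len(X),X.mean(0),cv2.minEnclosingCircle(X),np.median(P[ys,xs,2]))
m=np.zeros(d.shape,bool); m[195:220,365:392]=1; m&=abs(P[...,2]-50)<6
print('box',onplane(rays,o,50)[m].mean(0), cv2.minAreaRect(onplane(rays,o,50)[m][:,:2].astype(np.float32)))
print('clip',onplane(rays,o,25)[163,369],'bottle',onplane(rays,o,30)[281,293],'cone',P[140,177],'tray z',np.median(P[235:260,370:385,2]))
E
```

```text
90 468 zmed 108.57716274928708 circ ((600.3655395507812, -126.39851379394531), 28.06228256225586) mean [ 600.8734  -126.10654] rect ((599.8602294921875, -126.02661895751953), (51.394981384277344, 55.085880279541016), 88.67484283447266)
54 436 zmed 72.66946218283914 circ ((613.7225952148438, -265.5911865234375), 32.046180725097656) mean [ 613.5421  -265.25232] rect ((613.5911254882812, -264.81085205078125), (49.513465881347656, 51.43833923339844), 59.27971649169922)
36 575 zmed 54.802711961810246 circ ((480.1794738769531, -271.04779052734375), 32.61861801147461) mean [ 480.69836 -271.44638] rect ((480.33123779296875, -272.5816650390625), (61.189308166503906, 60.91312789916992), 87.7684555053711)
72 260 zmed 90.84162477838748 circ ((465.24176025390625, -135.77713012695312), 20.31560707092285) mean [ 465.26245 -135.72626] rect ((465.4593200683594, -135.89688110351562), (37.796688079833984, 40.11351013183594), 88.77486419677734)
pad 549 [428.24832 200.2355 ] ((428.123291015625, 200.53826904296875), 31.76067352294922) 9.715308089966584
pad 536 [504.32602 223.52274] ((504.5691833496094, 223.37728881835938), 32.06758117675781) 9.70725663962196
pad 515 [580.89954 246.39742] ((580.779296875, 246.6195526123047), 32.00198745727539) 9.70400980740851
pad 494 [657.3901 270.0318] ((657.8447265625, 269.8651428222656), 32.205989837646484) 9.39011879659131
box [ 541.59808042 -200.54199193   50.        ] ((541.7457275390625, -200.48675537109375), (40.899253845214844, 41.01636505126953), 73.60871124267578)
clip [ 652.93242424 -187.51893372   25.        ] bottle [370.39332528  -1.68474898  30.        ] cone [709.16092697 279.49975029  43.31907918] tray z 18.853927004217212
```

```bash
cat > go.py <<'E'
import sys
from h import *
def need(x,y,z,psi):
    s=r.sense(); p=s['eef_pos']; a=s['tcp_rot'][2]; t=-(psi-a); t=(t+np.pi/2)%np.pi-np.pi/2
    f=a-t  # axes after the turn
    d=np.array([x,y,z])-p
    print('turn first',round(t,3),'then tool cm x %.2f y %.2f z %.2f'%((d[0]*np.cos(f)+d[1]*np.sin(f))/10,(d[0]*np.sin(f)-d[1]*np.cos(f))/10,-d[2]/10), 'F',s['contact_force'].round(1),'rot',s['tcp_rot'].round(3),'open',round(s['opening'],3),'t',s['clock'])
if __name__=='__main__': need(*map(float,sys.argv[1:5]))
E
python3 go.py 480.4 -271.3 120 0.295
python3 - <<'E'
from h import *
# square orientation from the top-face contour on its plane
d=np.load('pics/top0.npy');P,rays,o=cloud('top',d)
m=(abs(P[...,2]-72)<8).astype(np.uint8); w=np.zeros_like(m); w[146:206,375:435]=1; m&=w
ys,xs=np.where(m); X=onplane(rays,o,72)[ys,xs,:2].astype(np.float32)
for a in range(0,90,5):
    t=np.radians(a);q=X@np.array([[np.cos(t),-np.sin(t)],[np.sin(t),np.cos(t)]]); print(a,np.ptp(q,0).round(1),end=' ')
E
```

```text
turn first 0.139 then tool cm x 29.44 y -21.93 z 12.76 F [0.7 0.4 0.4] rot [-3.14   0.     0.434] open 0.999 t 0.1
0 [62.2 60.2] 5 [63.3 61.8] 10 [63.9 63. ] 15 [64.1 63.7] 20 [63.7 63.9] 25 [62.9 63.6] 30 [61.6 62.9] 35 [59.9 61.7] 40 [57.6 60. ] 45 [55.2 57.9] 50 [53.4 55.6] 55 [51.1 52.9] 60 [49.6 51.4] 65 [51.4 52.3] 70 [53.3 54.7] 75 [55.  57.2] 80 [57.  59.3] 85 [58.5 61. ]
```

Request:
drive_tool --pt "0.5 0 0 0.07" --pt "0.5 0 0 0.07" --pt "2.8 -2.2 0.3 0" --pt "2.8 -2.2 0.3 0" --pt "2.8 -2.2 0.3 0" --pt "2.8 -2.2 0.3 0" --pt "2.8 -2.2 0.3 0" --pt "2.8 -2.2 0.3 0" --pt "2.8 -2.2 0.3 0" --pt "2.8 -2.2 0.3 0" --pt "2.8 -2.2 0.3 0" --pt "2.8 -2.2 0.3 0" --jaw 0 --force 30

```text
clock: 1.1
eef_pos: [476.7, -269.9, 218.0]
tcp_rot: [-3.141, 0.0, 0.294]
contact_force: [0.5, -0.7, -0.0]
opening: 0.997
```

Request:
drive_tool --pt "0.5 0 2 0" --pt "0 0 2 0" --pt "0 0 2 0" --pt "0 0 2 0" --pt "0 0 1.0 0" --pt "0 0 0 0" --pt "0 0 0 0"

```text
clock: 1.68
eef_pos: [480.8, -270.1, 128.2]
tcp_rot: [-3.141, 0.001, 0.294]
contact_force: [-0.6, -0.6, 0.6]
opening: 1.002
```

```bash
python3 go.py 480.4 -271.3 40 0.295; python3 - <<'E'
from h import *
a,_=cams.grab_frame('scene'); b,_=cams.grab_frame('top')
cv2.imwrite('pics/a1.png',np.hstack([cv2.resize(a[200:400,60:340,::-1],(560,400))]))
E
```

```text
turn first -0.001 then tool cm x -0.07 y 0.10 z 8.82 F [-0.6 -0.6  0.6] rot [-3.141e+00  1.000e-03  2.940e-01] open 1.002 t 1.6833
```

View pics/a1.png

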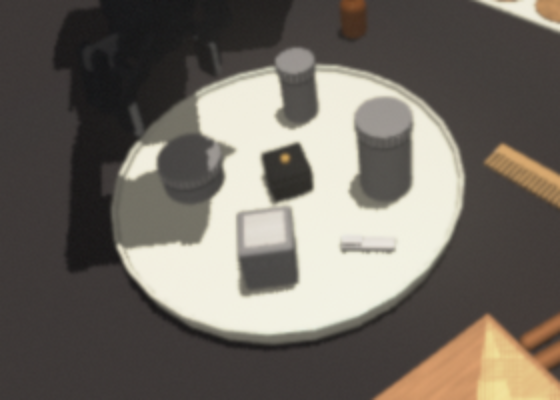

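The crop shows the open fingers at (100–220, 50–130), above and behind the round tin at (190,165), with all the tins untouched. Now I'll lower and grip.

Request:
drive_tool --pt "0 0.1 1.5 0" --pt "0 0 1.5 0" --pt "0 0 1.5 0" --pt "0 0 1.5 0" --pt "0 0 1.0 0" --pt "0 0 1.0 0" --pt "0 0 0.8 0" --pt "0 0 0 0" --pt "0 0 0 0"

```text
clock: 2.53
eef_pos: [481.3, -271.1, 40.3]
tcp_rot: [-3.141, 0.0, 0.294]
contact_force: [0.6, -0.0, -0.3]
opening: 1.001
```

Request:
drive_tool --pt "0 0 0 0" --pt "0 0 0 0" --pt "0 0 0 0" --pt "0 0 0 0" --pt "0 0 0 0" --pt "0 0 0 0" --pt "0 0 0 0" --pt "0 0 0 0" --jaw 1 --force 35

```text
clock: 3.2
eef_pos: [481.7, -271.3, 41.2]
tcp_rot: [3.141, -0.001, 0.294]
contact_force: [-0.2, 1.3, 5.4]
opening: 0.712
```

Request:
drive_tool --pt "0 0 -0.5 0" --pt "0 0 -1 0" --pt "0 0 -2 0" --pt "0 0 -3 0" --pt "0 0 -3 0" --pt "0 0 -2 0" --pt "0 0 -1 0" --pt "0 0 0 0"

```text
clock: 3.87
eef_pos: [482.6, -271.8, 168.2]
tcp_rot: [3.138, -0.003, 0.294]
contact_force: [0.4, -0.6, -0.6]
opening: 0.715
```

```bash
python3 go.py 428.2 200.4 120 0.295
```

```text
turn first -0.001 then tool cm x 8.53 y -46.76 z 4.82 F [ 0.4 -0.6 -0.6] rot [ 3.138e+00 -3.000e-03  2.940e-01] open 0.715 t 3.8667
```

Request:
drive_tool --pt "0.2 -1 0 0" --pt "0.4 -2 0 0" --pt "0.5 -3 0 0" --pt "0.6 -3.5 0 0" --pt "0.7 -4 0 0" --pt "0.7 -4 0 0" --pt "0.7 -4 0 0" --pt "0.7 -4 0 0" --pt "0.7 -4 0 0" --pt "0.7 -4 0 0" --pt "0.7 -3.5 0 0" --pt "0.6 -3 0 0"

```text
clock: 4.87
eef_pos: [431.9, 134.9, 163.7]
tcp_rot: [-3.141, 0.003, 0.295]
contact_force: [0.6, -0.6, -1.4]
opening: 0.716
```

Request:
drive_tool --pt "0.6 -3 0.5 0" --pt "0.5 -2 1 0" --pt "0.4 -1.3 1 0" --pt "0.3 -0.5 1 0" --pt "0.2 0 1 0" --pt "0 0 0.3 0" --pt "0 0 0 0" --pt "0 0 0 0" --pt "0 0 0 0"

```text
clock: 5.62
eef_pos: [434.1, 202.8, 117.6]
tcp_rot: [3.142, -0.0, 0.293]
contact_force: [0.3, 1.4, -0.1]
opening: 0.715
```

```bash
python3 go.py 428.2 200.4 40 0.295; python3 - <<'E'
from h import *
a,_=cams.grab_frame('scene'); b,d=cams.grab_frame('top')
cv2.imwrite('pics/a2.png',np.hstack([cv2.resize(a[100:300,200:480,::-1],(560,400))]))
E
```

```text
turn first -0.002 then tool cm x -0.63 y 0.06 z 7.76 F [ 0.3  1.4 -0.1] rot [ 3.142 -0.     0.293] open 0.715 t 5.6167
```

View pics/a2.png

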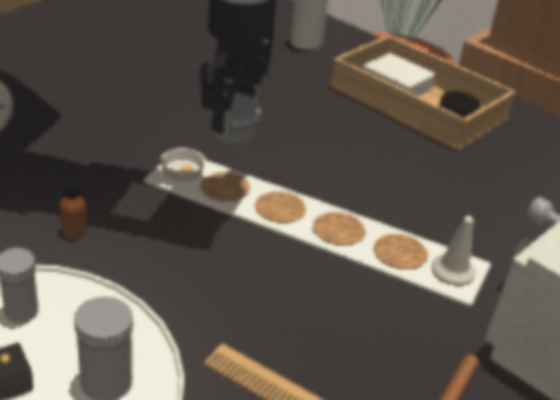

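The held tin is at (240,120) in the crop, level above the pad nearest the dish. Now I'll lower it.

Request:
drive_tool --pt "-0.3 0.1 1 0" --pt "-0.2 0 1.5 0" --pt "0 0 1.5 0" --pt "0 0 1.5 0" --pt "0 0 1 0" --pt "0 0 0.7 0" --pt "0 0 0.4 0" --pt "0 0 0.2 0" --pt "0 0 0 0" --pt "0 0 0 0" --pt "0 0 0 0"

```text
clock: 6.63
eef_pos: [429.7, 201.3, 39.8]
tcp_rot: [-3.141, -0.001, 0.294]
contact_force: [-0.6, 0.1, -0.1]
opening: 0.712
```

```bash
python3 go.py 429.2 200.4 32 0.295
```

```text
turn first -0.001 then tool cm x -0.07 y 0.07 z 0.78 F [-0.6  0.1 -0.1] rot [-3.141e+00 -1.000e-03  2.940e-01] open 0.712 t 6.6333
```

Request:
drive_tool --pt "0 0.1 0.2 0" --pt "0 0 0.2 0" --pt "0 0 0.1 0" --pt "0 0 0.1 0" --pt "0 0 0 0" --pt "0 0 0 0" --pt "0 0 0 0"

```text
clock: 7.22
eef_pos: [429.6, 200.1, 33.3]
tcp_rot: [3.142, 0.0, 0.294]
contact_force: [-0.1, 0.2, -0.5]
opening: 0.714
```

Request:
drive_tool --pt "0 0 0.1 0" --pt "0 0 0 0" --pt "0 0 0 0" --pt "0 0 0 0"

```text
clock: 7.55
eef_pos: [429.6, 200.2, 32.3]
tcp_rot: [-3.142, 0.0, 0.294]
contact_force: [0.4, -0.8, -0.6]
opening: 0.714
```

Request:
drive_tool --pt "0 0 0.1 0" --pt "0 0 0 0" --pt "0 0 0 0" --pt "0 0 0 0"

```text
clock: 7.88
eef_pos: [429.6, 200.1, 32.2]
tcp_rot: [-3.142, -0.0, 0.294]
contact_force: [-3.7, -1.7, 16.4]
opening: 0.714
```

Request:
drive_tool --pt "0 0 0.05 0" --pt "0 0 0 0" --pt "0 0 0 0" --pt "0 0 0 0"

```text
clock: 8.22
eef_pos: [429.6, 200.2, 32.1]
tcp_rot: [-3.142, -0.0, 0.294]
contact_force: [-5.5, -3.3, 24.8]
opening: 0.719
```

Contact came at 32.3 mm, as predicted (pick height minus 9). Releasing.

Request:
drive_tool --pt "0 0 -0.1 0" --pt "0 0 0 0" --pt "0 0 0 0" --pt "0 0 0 0" --pt "0 0 0 0" --pt "0 0 0 0" --jaw 0

```text
clock: 8.72
eef_pos: [429.5, 200.1, 31.6]
tcp_rot: [3.142, 0.0, 0.294]
contact_force: [-1.0, -0.3, 0.4]
opening: 1.0
```

Request:
drive_tool --pt "0 0 -0.5 0" --pt "0 0 -1 0" --pt "0 0 -2 0" --pt "0 0 -3 0" --pt "0 0 -4 0" --pt "0 0 -4 0" --pt "0 0 -3 0" --pt "0 0 -1 0"

```text
clock: 9.38
eef_pos: [431.5, 201.0, 222.4]
tcp_rot: [-3.141, -0.008, 0.294]
contact_force: [-0.0, 0.8, 0.0]
opening: 1.0
```

```bash
python3 go.py 613.5 -265.2 215 -0.524
```

```text
turn first 0.818 then tool cm x 39.08 y 31.26 z 0.74 F [-0.   0.8  0. ] rot [-3.141 -0.008  0.294] open 1.0 t 9.3833
```

Request:
drive_tool --pt "0 0 0 0.1" --pt "0 0 0 0.1" --pt "0 0 0 0.1" --pt "0 0 0 0.1" --pt "0 0 0 0.1" --pt "0 0 0 0.1" --pt "0 0 0 0.1" --pt "0 0 0 0.1" --pt "1 0.8 0 0.018" --pt "2 1.6 0 0" --pt "3 2.4 0 0" --pt "3 2.4 0 0"

```text
clock: 10.38
eef_pos: [471.5, 92.1, 217.0]
tcp_rot: [-3.142, 0.0, -0.522]
contact_force: [0.5, 0.3, -0.1]
opening: 1.001
```

Request:
drive_tool --pt "3 2.4 0 0" --pt "3 2.4 0 0" --pt "3 2.4 0 0" --pt "3 2.4 0 0" --pt "3 2.4 0 0" --pt "3 2.4 0 0" --pt "3 2.4 0 0" --pt "3 2.4 0 0" --pt "2.5 2 0 0" --pt "2 1.6 0 0" --pt "1 0.8 0 0" --pt "0 0 0 0"

```text
clock: 11.38
eef_pos: [609.2, -261.3, 216.5]
tcp_rot: [3.141, -0.0, -0.526]
contact_force: [-0.3, 0.6, -0.1]
opening: 1.002
```

```bash
python3 go.py 613.5 -265.2 130 -0.524;  python3 - <<'E'
from h import *
b,d=cams.grab_frame('top')
np.save('pics/top1.npy',d); cv2.imwrite('pics/top1.png',b[:,:,::-1])
P,rays,o=cloud('top',d)
z=P[...,2]; m=np.zeros(z.shape,bool); m[235:280,185:235]=1; m&=abs(z-45)<6
X=onplane(rays,o,45)[m][:,:2].astype(np.float32); print(len(X),cv2.minEnclosingCircle(X),X.mean(0),np.median(z[m]))
E
```

```text
turn first -0.002 then tool cm x 0.56 y 0.12 z 8.65 F [-0.3  0.6 -0.1] rot [ 3.141 -0.    -0.526] open 1.002 t 11.3833
575 ((429.2663879394531, 199.1691131591797), 31.61906623840332) [429.273   198.99985] 45.790518219082514
```

Tin 36 stands within 2 mm of its pad's centre. Next is the square tin.

Request:
drive_tool --pt "0.5 0.1 1 0" --pt "0 0 2 0" --pt "0 0 3 0" --pt "0 0 3 0" --pt "0 0 2 0" --pt "0 0 1 0" --pt "0 0 0.5 0" --pt "0 0 0 0" --pt "0 0 0 0"

```text
clock: 12.18
eef_pos: [613.4, -262.3, 92.8]
tcp_rot: [-3.141, -0.001, -0.524]
contact_force: [0.0, -0.2, 0.5]
opening: 0.998
```

```bash
python3 go.py 613.5 -265.2 50 -0.524
```

```text
turn first 0.0 then tool cm x 0.15 y 0.25 z 4.28 F [ 0.  -0.2  0.5] rot [-3.141e+00 -1.000e-03 -5.240e-01] open 0.998 t 12.1833
```

Request:
drive_tool --pt "0.1 0.2 1 0" --pt "0 0 1 0" --pt "0 0 1 0" --pt "0 0 0.8 0" --pt "0 0 0.5 0" --pt "0 0 0 0" --pt "0 0 0 0" --pt "0 0 0 0"

```text
clock: 12.85
eef_pos: [612.9, -264.9, 49.0]
tcp_rot: [-3.142, -0.0, -0.524]
contact_force: [0.2, -0.1, 0.0]
opening: 1.0
```

Request:
drive_tool --pt "0 0 0 0" --pt "0 0 0 0" --pt "0 0 0 0" --pt "0 0 0 0" --pt "0 0 0 0" --pt "0 0 0 0" --pt "0 0 0 0" --pt "0 0 0 0" --pt "0 0 0 0" --pt "0 0 0 0" --jaw 1 --force 35

```text
clock: 13.68
eef_pos: [613.0, -264.8, 49.3]
tcp_rot: [-3.141, -0.001, -0.524]
contact_force: [0.5, -0.1, 4.9]
opening: 0.558
```

Request:
drive_tool --pt "0 0 -0.5 0" --pt "0 0 -1 0" --pt "0 0 -2 0" --pt "0 0 -3 0" --pt "0 0 -4 0" --pt "0 0 -3 0" --pt "0 0 -1.5 0" --pt "0 0 0 0" --pt "0 0 0 0"

```text
clock: 14.43
eef_pos: [612.8, -264.8, 199.8]
tcp_rot: [-3.141, -0.002, -0.524]
contact_force: [-0.1, 0.0, -0.9]
opening: 0.56
```

```bash
python3 go.py 504.4 223.5 150 0.295
```

```text
turn first -0.819 then tool cm x 3.82 y -49.87 z 4.98 F [-0.1  0.  -0.9] rot [-3.141e+00 -2.000e-03 -5.240e-01] open 0.56 t 14.4333
```

Request:
drive_tool --pt "0 0 0 -0.1" --pt "0 0 0 -0.1" --pt "0 0 0 -0.1" --pt "0 0 0 -0.1" --pt "0 0 0 -0.1" --pt "0 0 0 -0.1" --pt "0 0 0 -0.1" --pt "0 0 0 -0.1" --pt "0.1 -1 0 -0.02" --pt "0.2 -2 0 0" --pt "0.3 -3 0 0" --pt "0.3 -3.5 0 0"

```text
clock: 15.43
eef_pos: [592.5, -170.4, 197.0]
tcp_rot: [-3.14, 0.002, 0.291]
contact_force: [0.9, 1.5, -1.3]
opening: 0.559
```

Request:
drive_tool --pt "0.3 -4 0 0" --pt "0.3 -4 0 0" --pt "0.3 -4 0 0" --pt "0.3 -4 0 0" --pt "0.3 -4 0 0" --pt "0.3 -4 0 0" --pt "0.3 -4 0 0" --pt "0.3 -3.5 0 0" --pt "0.2 -3 0 0" --pt "0.2 -2.5 0 0" --pt "0.1 -2 0 0" --pt "0 -1 0 0"

```text
clock: 16.43
eef_pos: [502.9, 222.1, 197.6]
tcp_rot: [-3.141, 0.002, 0.295]
contact_force: [-0.1, 0.3, -0.1]
opening: 0.559
```

Request:
drive_tool --pt "0 -0.3 1 0" --pt "0 0 2 0" --pt "0 0 2 0" --pt "0 0 2 0" --pt "0 0 1 0" --pt "0 0 0.5 0" --pt "0 0 0 0" --pt "0 0 0 0"

```text
clock: 17.1
eef_pos: [504.3, 222.5, 114.0]
tcp_rot: [3.142, -0.0, 0.295]
contact_force: [1.2, -0.1, -0.8]
opening: 0.555
```

```bash
python3 go.py 504.4 223.5 40.3 0.295
```

```text
turn first 0.0 then tool cm x 0.04 y -0.10 z 7.37 F [ 1.2 -0.1 -0.8] rot [ 3.142 -0.     0.295] open 0.555 t 17.1
```

Request:
drive_tool --pt "0 -0.1 1 0" --pt "0 0 2 0" --pt "0 0 1.5 0" --pt "0 0 1 0" --pt "0 0 0.7 0" --pt "0 0 0.4 0" --pt "0 0 0.2 0" --pt "0 0 0.2 0" --pt "0 0 0 0" --pt "0 0 0 0" --pt "0 0 0 0"

```text
clock: 18.02
eef_pos: [504.0, 223.9, 44.3]
tcp_rot: [-3.141, -0.001, 0.296]
contact_force: [0.6, -0.6, -1.7]
opening: 0.555
```

Request:
drive_tool --pt "0 0 0.1 0" --pt "0 0 0.1 0" --pt "0 0 0 0" --pt "0 0 0 0" --pt "0 0 0 0" --pt "0 0 0 0"

```text
clock: 18.52
eef_pos: [503.8, 223.7, 41.8]
tcp_rot: [-3.142, -0.0, 0.296]
contact_force: [-0.6, 0.3, -1.6]
opening: 0.562
```

Request:
drive_tool --pt "0 0 0.1 0" --pt "0 0 0 0" --pt "0 0 0 0" --pt "0 0 0 0"

```text
clock: 18.85
eef_pos: [503.7, 223.7, 40.8]
tcp_rot: [3.142, 0.0, 0.296]
contact_force: [-0.9, -0.2, -0.2]
opening: 0.561
```

Request:
drive_tool --pt "0 0 0.08 0" --pt "0 0 0 0" --pt "0 0 0 0" --pt "0 0 0 0"

```text
clock: 19.18
eef_pos: [503.8, 223.8, 40.3]
tcp_rot: [-3.142, -0.0, 0.296]
contact_force: [-2.2, 0.1, 5.5]
opening: 0.557
```

Contact at 40.3, as predicted. Release, raise, and head for tin 72.

Request:
drive_tool --pt "0 0 0 0" --pt "0 0 0 0" --pt "0 0 0 0" --pt "0 0 0 0" --pt "0 0 0 0" --pt "0 0 0 0" --jaw 0

```text
clock: 19.68
eef_pos: [503.7, 223.7, 39.9]
tcp_rot: [3.142, 0.0, 0.296]
contact_force: [0.9, -0.1, 0.7]
opening: 0.999
```

Request:
drive_tool --pt "0 0 -0.5 0" --pt "0 0 -1 0" --pt "0 0 -2 0" --pt "0 0 -3 0" --pt "0 0 -4 0" --pt "0 0 -4 0" --pt "0 0 -3 0" --pt "0 0 -1 0" --pt "0 0 0 0"

```text
clock: 20.43
eef_pos: [505.4, 224.4, 229.0]
tcp_rot: [-3.141, -0.007, 0.296]
contact_force: [0.6, 0.4, 0.1]
opening: 0.998
```

```bash
python3 go.py 465.3 -135.8 130 0.295
```

```text
turn first 0.001 then tool cm x -14.31 y 33.30 z 9.90 F [0.6 0.4 0.1] rot [-3.141 -0.007  0.296] open 0.998 t 20.4333
```

Request:
drive_tool --pt "-0.5 1.2 0 0" --pt "-1 2.5 0 0" --pt "-1.5 3.5 0 0" --pt "-1.5 3.5 0 0" --pt "-1.5 3.5 0 0" --pt "-1.5 3.5 0 0" --pt "-1.5 3.5 0 0" --pt "-1.5 3.5 0 0" --pt "-1.5 3.5 0 0" --pt "-1.2 2.8 0 0" --pt "-0.8 1.8 0 0" --pt "-0.3 0.5 0 0"

```text
clock: 21.43
eef_pos: [462.0, -139.2, 223.0]
tcp_rot: [-3.14, 0.003, 0.293]
contact_force: [0.1, 0.3, 0.8]
opening: 0.998
```

Request:
drive_tool --pt "0 0 1 0" --pt "0 0 2 0" --pt "0 0 3 0" --pt "0 0 2 0" --pt "0 0 1 0" --pt "0 0 0.5 0" --pt "0 0 0 0" --pt "0 0 0 0"

```text
clock: 22.1
eef_pos: [464.3, -136.1, 130.2]
tcp_rot: [3.142, -0.0, 0.296]
contact_force: [0.1, -0.1, 0.8]
opening: 1.0
```

```bash
python3 go.py 465.3 -135.8 64 0.295; python3 - <<'E'
from h import *
b,d=cams.grab_frame('top')
P,rays,o=cloud('top',d)
z=P[...,2]; m=np.zeros(z.shape,bool); m[195:250,170:235]=1; m&=abs(z-63)<6
X=onplane(rays,o,63)[m][:,:2].astype(np.float32); print(len(X),cv2.minAreaRect(X),X.mean(0),np.median(z[m]))
E
```

```text
turn first 0.001 then tool cm x 0.10 y -0.00 z 6.62 F [ 0.1 -0.1  0.8] rot [ 3.142 -0.     0.296] open 1.0 t 22.1
438 ((505.85626220703125, 223.3875274658203), (49.109100341796875, 49.52457046508789), 18.356672286987305) [505.92288 223.3453 ] 63.61288959199686
```

Request:
drive_tool --pt "0.1 0 1 0" --pt "0 0 2 0" --pt "0 0 1.5 0" --pt "0 0 1 0" --pt "0 0 0.7 0" --pt "0 0 0.4 0" --pt "0 0 0 0" --pt "0 0 0 0"

```text
clock: 22.82
eef_pos: [465.3, -136.3, 64.2]
tcp_rot: [3.141, -0.0, 0.296]
contact_force: [0.3, 0.7, 0.2]
opening: 1.006
```

Request:
drive_tool --pt "0 0 0 0" --pt "0 0 0 0" --pt "0 0 0 0" --pt "0 0 0 0" --pt "0 0 0 0" --pt "0 0 0 0" --pt "0 0 0 0" --pt "0 0 0 0" --pt "0 0 0 0" --pt "0 0 0 0" --pt "0 0 0 0" --jaw 1 --force 35

```text
clock: 23.73
eef_pos: [465.3, -136.3, 64.5]
tcp_rot: [3.141, -0.001, 0.296]
contact_force: [-0.5, 0.5, 5.2]
opening: 0.463
```

Request:
drive_tool --pt "0 0 -0.5 0" --pt "0 0 -1 0" --pt "0 0 -2 0" --pt "0 0 -3 0" --pt "0 0 -4 0" --pt "0 0 -3 0" --pt "0 0 -1.5 0" --pt "0 0 0 0" --pt "0 0 0 0"

```text
clock: 24.48
eef_pos: [465.3, -136.3, 215.1]
tcp_rot: [3.14, -0.002, 0.296]
contact_force: [0.2, 0.2, -2.1]
opening: 0.462
```

```bash
python3 go.py 580.8 246.5 150 0.295
```

```text
turn first 0.001 then tool cm x 22.18 y -33.27 z 6.51 F [ 0.2  0.2 -2.1] rot [ 3.14e+00 -2.00e-03  2.96e-01] open 0.462 t 24.4833
```

Request:
drive_tool --pt "0.7 -1 0 0" --pt "1.4 -2 0 0" --pt "2 -3 0 0" --pt "2.2 -3.4 0 0" --pt "2.2 -3.4 0 0" --pt "2.2 -3.4 0 0" --pt "2.2 -3.4 0 0" --pt "2.2 -3.4 0 0" --pt "2.2 -3.3 0 0" --pt "2.1 -3 0 0" --pt "1.6 -2.2 0 0" --pt "0.9 -1.2 0 0"

```text
clock: 25.48
eef_pos: [578.8, 243.3, 211.9]
tcp_rot: [-3.141, 0.002, 0.298]
contact_force: [0.2, -0.5, -0.7]
opening: 0.461
```

Request:
drive_tool --pt "0.3 -0.5 1 0" --pt "0 0 2 0" --pt "0 0 3 0" --pt "0 0 2 0" --pt "0 0 1 0" --pt "0 0 0.5 0" --pt "0 0 0 0" --pt "0 0 0 0"

```text
clock: 26.15
eef_pos: [580.9, 245.7, 119.5]
tcp_rot: [3.142, -0.0, 0.295]
contact_force: [0.2, -0.3, 0.1]
opening: 0.463
```

```bash
python3 go.py 580.8 246.2 55.5 0.295
```

```text
turn first 0.0 then tool cm x 0.00 y -0.05 z 6.40 F [ 0.2 -0.3  0.1] rot [ 3.142 -0.     0.295] open 0.463 t 26.15
```

Request:
drive_tool --pt "0 -0.05 1 0" --pt "0 0 1.5 0" --pt "0 0 1.5 0" --pt "0 0 1 0" --pt "0 0 0.6 0" --pt "0 0 0.3 0" --pt "0 0 0.2 0" --pt "0 0 0.1 0" --pt "0 0 0 0" --pt "0 0 0 0" --pt "0 0 0 0"

```text
clock: 27.07
eef_pos: [580.7, 246.7, 57.5]
tcp_rot: [-3.142, -0.001, 0.296]
contact_force: [-0.1, 0.3, -1.4]
opening: 0.454
```

Request:
drive_tool --pt "0 0 0.1 0" --pt "0 0 0 0" --pt "0 0 0 0" --pt "0 0 0 0" --pt "0 0 0 0"

```text
clock: 27.48
eef_pos: [580.4, 246.6, 56.0]
tcp_rot: [3.142, 0.0, 0.296]
contact_force: [0.4, -0.2, -1.1]
opening: 0.462
```

Request:
drive_tool --pt "0 0 0.08 0" --pt "0 0 0 0" --pt "0 0 0 0" --pt "0 0 0 0"

```text
clock: 27.82
eef_pos: [580.5, 246.6, 55.5]
tcp_rot: [-3.142, -0.0, 0.296]
contact_force: [-1.9, -0.4, 4.9]
opening: 0.457
```

Request:
drive_tool --pt "0 0 0 0" --pt "0 0 0 0"

```text
clock: 27.98
eef_pos: [580.5, 246.6, 55.5]
tcp_rot: [-3.142, -0.0, 0.296]
contact_force: [-1.8, -0.1, 6.2]
opening: 0.46
```

Request:
drive_tool --pt "0 0 0 0" --pt "0 0 0 0" --pt "0 0 0 0" --pt "0 0 0 0" --pt "0 0 0 0" --pt "0 0 0 0" --pt "0 0 0 0" --jaw 0

```text
clock: 28.57
eef_pos: [580.4, 246.6, 55.1]
tcp_rot: [-3.142, 0.0, 0.296]
contact_force: [-0.2, 0.0, 0.1]
opening: 0.994
```

Request:
drive_tool --pt "0 0 -0.5 0" --pt "0 0 -1 0" --pt "0 0 -2 0" --pt "0 0 -3 0" --pt "0 0 -4 0" --pt "0 0 -4 0" --pt "0 0 -3 0" --pt "0 0 -1 0" --pt "0 0 0 0"

```text
clock: 29.32
eef_pos: [582.1, 247.3, 244.6]
tcp_rot: [-3.141, -0.007, 0.296]
contact_force: [0.0, 0.3, -0.6]
opening: 1.002
```

```bash
python3 go.py 600.6 -126.2 150 0.295
```

```text
turn first 0.001 then tool cm x -9.09 y 36.27 z 9.46 F [ 0.   0.3 -0.6] rot [-3.141 -0.007  0.296] open 1.002 t 29.3167
```

Request:
drive_tool --pt "-0.3 1.2 0 0" --pt "-0.6 2.5 0 0" --pt "-0.9 3.7 0 0" --pt "-1 3.9 0 0" --pt "-1 3.9 0 0" --pt "-1 3.9 0 0" --pt "-1 3.9 0 0" --pt "-1 3.9 0 0" --pt "-0.9 3.7 0 0" --pt "-0.7 2.8 0 0" --pt "-0.5 1.9 0 0" --pt "-0.2 1 0 0"

```text
clock: 30.32
eef_pos: [597.3, -130.3, 237.6]
tcp_rot: [-3.14, 0.004, 0.293]
contact_force: [0.4, 0.7, 0.2]
opening: 0.995
```

Request:
drive_tool --pt "0 0 1 0" --pt "0 0 2 0" --pt "0 0 3 0" --pt "0 0 2 0" --pt "0 0 1 0" --pt "0 0 0.5 0" --pt "0 0 0 0" --pt "0 0 0 0"

```text
clock: 30.98
eef_pos: [599.5, -126.7, 145.6]
tcp_rot: [3.142, -0.0, 0.296]
contact_force: [0.2, 0.4, 1.1]
opening: 1.001
```

```bash
python3 go.py 600.6 -126.2 85 0.295; python3 - <<'E'
from h import *
b,d=cams.grab_frame('top')
P,rays,o=cloud('top',d)
z=P[...,2]; m=np.zeros(z.shape,bool); m[165:220,160:230]=1; m&=abs(z-81)<6
X=onplane(rays,o,81)[m][:,:2].astype(np.float32); print(len(X),cv2.minEnclosingCircle(X),X.mean(0),np.median(z[m]))
E
```

```text
turn first 0.001 then tool cm x 0.12 y -0.02 z 6.06 F [0.2 0.4 1.1] rot [ 3.142 -0.     0.296] open 1.001 t 30.9833
229 ((580.3715209960938, 244.35079956054688), 20.431894302368164) [580.13763 244.79764] 81.60925539312746
```

Tin 72 is about 2 mm off its pad's centre. Now the tallest tin.

Request:
drive_tool --pt "0.1 0 1 0" --pt "0 0 1.5 0" --pt "0 0 1.5 0" --pt "0 0 1 0" --pt "0 0 0.7 0" --pt "0 0 0.3 0" --pt "0 0 0 0" --pt "0 0 0 0"

```text
clock: 31.7
eef_pos: [600.5, -127.0, 85.6]
tcp_rot: [3.141, -0.001, 0.296]
contact_force: [-0.1, 1.0, 0.4]
opening: 1.0
```

Request:
drive_tool --pt "0 0 0 0" --pt "0 0 0 0" --pt "0 0 0 0" --pt "0 0 0 0" --pt "0 0 0 0" --pt "0 0 0 0" --pt "0 0 0 0" --pt "0 0 0 0" --pt "0 0 0 0" --pt "0 0 0 0" --jaw 1 --force 40

```text
clock: 32.53
eef_pos: [600.7, -127.0, 86.0]
tcp_rot: [3.141, -0.001, 0.296]
contact_force: [-0.8, -0.1, 6.4]
opening: 0.621
```

Request:
drive_tool --pt "0 0 -0.5 0" --pt "0 0 -1 0" --pt "0 0 -2 0" --pt "0 0 -3 0" --pt "0 0 -4 0" --pt "0 0 -3 0" --pt "0 0 -1.5 0" --pt "0 0 0 0" --pt "0 0 0 0"

```text
clock: 33.28
eef_pos: [600.2, -126.9, 236.0]
tcp_rot: [3.141, -0.001, 0.296]
contact_force: [-1.2, 0.0, -3.5]
opening: 0.619
```

```bash
python3 go.py 657.5 269.9 150 0.295
```

```text
turn first 0.001 then tool cm x 17.02 y -36.30 z 8.60 F [-1.2  0.  -3.5] rot [ 3.141e+00 -1.000e-03  2.960e-01] open 0.619 t 33.2833
```

Request:
drive_tool --pt "0.5 -1 0 0" --pt "1 -2 0 0" --pt "1.4 -3 0 0" --pt "1.6 -3.5 0 0" --pt "1.7 -3.6 0 0" --pt "1.7 -3.6 0 0" --pt "1.7 -3.6 0 0" --pt "1.7 -3.6 0 0" --pt "1.7 -3.6 0 0" --pt "1.6 -3.5 0 0" --pt "1.3 -2.8 0 0" --pt "0.8 -1.8 0 0"

```text
clock: 34.28
eef_pos: [654.8, 266.1, 232.5]
tcp_rot: [-3.141, 0.003, 0.298]
contact_force: [-0.3, -0.6, -1.7]
opening: 0.622
```

Request:
drive_tool --pt "0.3 -0.7 1 0" --pt "0 0 2 0" --pt "0 0 3 0" --pt "0 0 2 0" --pt "0 0 1 0" --pt "0 0 0.5 0" --pt "0 0 0 0" --pt "0 0 0 0"

```text
clock: 34.95
eef_pos: [657.4, 269.6, 140.8]
tcp_rot: [3.142, -0.001, 0.295]
contact_force: [-1.0, -0.1, -1.9]
opening: 0.621
```

```bash
python3 go.py 657.5 269.5 77 0.295
```

```text
turn first 0.0 then tool cm x 0.00 y 0.01 z 6.38 F [-1.  -0.1 -1.9] rot [ 3.142e+00 -1.000e-03  2.950e-01] open 0.621 t 34.95
```

Request:
drive_tool --pt "0 0 1 0" --pt "0 0 1.5 0" --pt "0 0 1.5 0" --pt "0 0 1 0" --pt "0 0 0.5 0" --pt "0 0 0.3 0" --pt "0 0 0.2 0" --pt "0 0 0.1 0" --pt "0 0 0 0" --pt "0 0 0 0" --pt "0 0 0 0"

```text
clock: 35.87
eef_pos: [657.3, 270.0, 79.8]
tcp_rot: [-3.141, -0.001, 0.296]
contact_force: [-0.3, 0.5, -1.9]
opening: 0.621
```

Request:
drive_tool --pt "0 0 0.1 0" --pt "0 0 0 0" --pt "0 0 0 0" --pt "0 0 0 0" --pt "0 0 0 0"

```text
clock: 36.28
eef_pos: [656.9, 269.9, 78.2]
tcp_rot: [3.142, -0.0, 0.296]
contact_force: [0.7, -0.0, -2.5]
opening: 0.623
```

Request:
drive_tool --pt "0 0 0.1 0" --pt "0 0 0 0" --pt "0 0 0 0" --pt "0 0 0 0"

```text
clock: 36.62
eef_pos: [656.9, 269.9, 77.1]
tcp_rot: [3.142, 0.0, 0.296]
contact_force: [0.2, -0.4, -2.0]
opening: 0.62
```

Request:
drive_tool --pt "0 0 0.05 0" --pt "0 0 0 0" --pt "0 0 0 0" --pt "0 0 0 0"

```text
clock: 36.95
eef_pos: [657.0, 269.9, 77.1]
tcp_rot: [-3.142, -0.0, 0.296]
contact_force: [-2.6, -0.2, 3.9]
opening: 0.621
```

Request:
drive_tool --pt "0 0 0 0" --pt "0 0 0 0" --pt "0 0 0 0" --pt "0 0 0 0" --pt "0 0 0 0" --pt "0 0 0 0" --pt "0 0 0 0" --jaw 0

```text
clock: 37.53
eef_pos: [656.9, 269.9, 76.6]
tcp_rot: [3.142, 0.0, 0.296]
contact_force: [-0.8, -0.1, -0.7]
opening: 0.997
```

Request:
drive_tool --pt "0 0 -0.5 0" --pt "0 0 -1 0" --pt "0 0 -2 0" --pt "0 0 -3 0" --pt "0 0 -4 0" --pt "0 0 -4 0" --pt "0 0 -3 0" --pt "0 1 0 0" --pt "0 2 0 0" --pt "0 3 0 0" --pt "0 3 0 0" --pt "0 3 0 0"

```text
clock: 38.53
eef_pos: [692.1, 154.1, 252.7]
tcp_rot: [3.141, -0.001, 0.297]
contact_force: [-0.7, 0.5, -0.1]
opening: 1.0
```

Request:
drive_tool --pt "0 3 0 0" --pt "0 3 0 0" --pt "0 3 0 0" --pt "0 3 0 0" --pt "0 2 0 0" --pt "0 1 0 0" --pt "0 0 0 0" --pt "0 0 0 0" --pt "0 0 0 0"

```text
clock: 39.28
eef_pos: [735.3, 13.0, 251.9]
tcp_rot: [-3.141, -0.0, 0.297]
contact_force: [-0.8, 1.0, -1.1]
opening: 1.003
```

```bash
python3 - <<'E'
from h import *
b,d=cams.grab_frame('top'); a,_=cams.grab_frame('scene')
P,rays,o=cloud('top',d); z=P[...,2]
pads={36:(428.2,200.4),54:(504.4,223.5),72:(580.8,246.5),90:(657.5,269.9)}
for h,p in pads.items():
    m=(abs(z-9-h)<6)&(np.hypot(P[...,0]-p[0],P[...,1]-p[1])<42)
    X=onplane(rays,o,9+h)[m][:,:2].astype(np.float32); c=X.mean(0)
    A=np.c_[P[m][:,:2],np.ones(m.sum())]; n=np.linalg.lstsq(A,P[m][:,2],rcond=None)[0]
    print(h,m.sum(),c,'off',(c-p).round(1),'z',np.median(z[m]).round(1),'tilt',n[:2].round(3))
m=(abs(z-50)<6)&(np.hypot(P[...,0]-541.6,P[...,1]+200.5)<45); print('box',onplane(rays,o,50)[m].mean(0),m.sum())
cv2.imwrite('pics/fin.png',np.hstack([cv2.resize(b[100:310,:280,::-1],(400,300)),cv2.resize(a[100:310,200:480,::-1],(400,300))]))
E
```

```text
36 32 [430.08527 226.97536] off [ 1.9 26.6] z 45.5 tilt [ 0.024 -0.157]
54 280 [505.90826 232.01627] off [1.5 8.5] z 63.5 tilt [ 0.003 -0.019]
72 225 [580.33057 244.98434] off [-0.5 -1.5] z 81.6 tilt [0.011 0.015]
90 429 [656.6359  268.73138] off [-0.9 -1.2] z 99.3 tilt [0.006 0.001]
box [ 541.53856716 -200.5401268    50.        ] 297
```

View pics/fin.png

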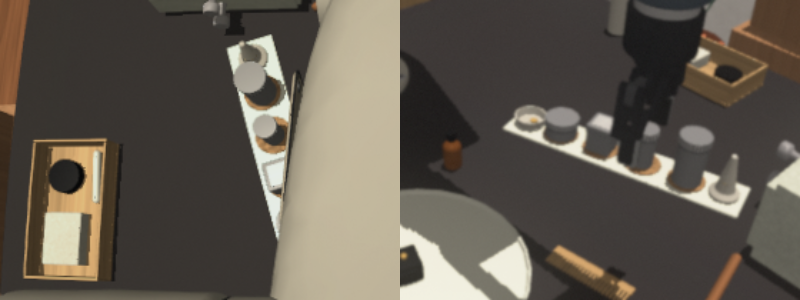

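The top crop shows the arm hiding the near pads (right of x≈280). In the scene crop all four tins stand in order, from (560,125) to (693,155). I'll move the arm aside to check the 36 and 54 properly.

Request:
drive_tool --pt "-1 2 0 0" --pt "-1 3 0 0" --pt "-1 3 0 0" --pt "-1 3 0 0" --pt "-1 3 0 0" --pt "-1 3 0 0" --pt "-1 3 0 0" --pt "-1 3 0 0" --pt "-1 2 0 0" --pt "0 1 0 0" --pt "0 0 0 0" --pt "0 0 0 0"

```text
clock: 40.38
eef_pos: [725.7, -262.2, 251.5]
tcp_rot: [-3.141, -0.0, 0.296]
contact_force: [-0.8, -0.1, 0.2]
opening: 1.001
```

```bash
python3 - <<'E'
from h import *
b,d=cams.grab_frame('top')
P,rays,o=cloud('top',d); z=P[...,2]
for h,p in {36:(428.2,200.4),54:(504.4,223.5),72:(580.8,246.5),90:(657.5,269.9)}.items():
    m=(abs(z-9-h)<6)&(np.hypot(P[...,0]-p[0],P[...,1]-p[1])<42)
    X=onplane(rays,o,9+h)[m][:,:2]; print(h,m.sum(),'off',(X.mean(0)-p).round(1),'z',np.median(z[m]).round(1))
E
```

```text
36 0 off [nan nan] z nan
54 187 off [11.1  9.3] z 63.7
72 225 off [-0.7 -1.5] z 81.4
90 435 off [-0.8 -1.3] z 99.5<stdin>:6: RuntimeWarning: Mean of empty slice.
  ret = um.true_divide(
  return _methods._mean(a, axis=axis, dtype=dtype,
  ret = ret.dtype.type(ret / rcount)
```

Request:
drive_tool --pt "-2 2 0 0" --pt "-2 3 0 0" --pt "-2 3 0 0" --pt "-2 3 0 0" --pt "-2 3 0 0" --pt "-2 3 0 0" --pt "-2 3 0 0" --pt "-2 2 0 0" --pt "-1 1 0 0" --pt "0 0 0 0" --pt "0 0 0 0"

```text
clock: 41.35
eef_pos: [630.4, -531.6, 251.6]
tcp_rot: [-3.141, -0.0, 0.296]
contact_force: [0.3, 0.2, 0.6]
opening: 1.004
```

```bash
python3 - <<'E'
from h import *
b,d=cams.grab_frame('top'); a,_=cams.grab_frame('scene')
P,rays,o=cloud('top',d); z=P[...,2]
for h,p in {36:(428.2,200.4),54:(504.4,223.5),72:(580.8,246.5),90:(657.5,269.9)}.items():
    m=(abs(z-9-h)<6)&(np.hypot(P[...,0]-p[0],P[...,1]-p[1])<42)
    X=onplane(rays,o,9+h)[m][:,:2]; print(h,m.sum(),'off',(X.mean(0)-p).round(1),'z',np.median(z[m]).round(1))
cv2.imwrite('pics/fin2.png',np.hstack([cv2.resize(b[:,:,::-1],(400,300)),cv2.resize(a[100:310,200:480,::-1],(400,300))]))
E
```

```text
36 572 off [ 1.1 -1.4] z 45.8
54 438 off [ 1.6 -0.1] z 63.7
72 225 off [-0.5 -1.4] z 81.3
90 434 off [-0.9 -1.3] z 99.3
```

View pics/fin2.png

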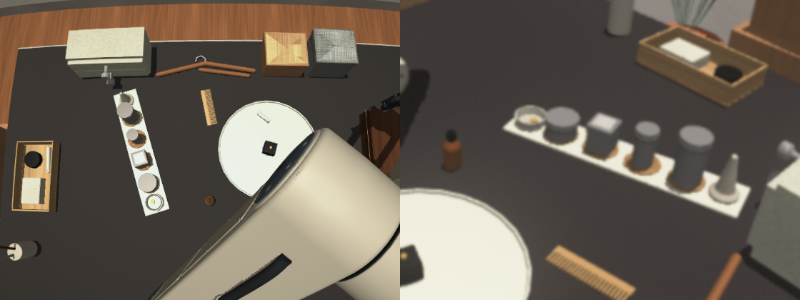

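The view is now clear: four tins upright in height order between the dish (155,202) and the cone (125,97), with the box still at (269,148). I'm handing in.

```bash
python3 -c "
from rig import r,cams,job
print(job.sign_off())"
```

```text
the job is handed in; nothing more can be done
None
```

All four tins are off the turntable and standing on the cork pads in height order, and the job is handed in. The 90 mm tin is next to the ring cone, then the 72, the 54, and the 36 next to the dish.

- **Position:** the last clear top view put every tin about 2 mm or less from its pad's centre (limit 12 mm). The measured top heights matched tins sitting flat on the pads.
- **Earring box:** measured before the arm's last two clearing moves, it was within 0.1 mm of where it started. It was in the same place in the final picture.
- **Set-down and time:** set-down forces were about 4 to 25 N, and the arm finished at about 41 s of the 114 s allowed.
- **Checks that disagreed:** two earlier top-view checks gave wrong or no offsets for the 54 and 36 mm tins. The arm was blocking the camera. I moved it clear and repeated the check, and both tins were fine.

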